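Slide the keyed hub onto the stub shaft of the drive unit

TASK

Put the blue hub onto the upright stub shaft of the grey drive unit, flange down: turn it so that its two slots line up with the two brass keys on the shaft, slide it fully home until its flange rests on the unit's round seat, and let go. Leave the yellow collar, which has no slots, where it stands.

Things in the scene. Friction and masses are not known exactly. Their poses are not given: they have to be found in the camera images.
- keyed_hub: Loose blue hub, steel top face, 0.2 to 0.45 kg, upright. Flange 68 mm across, 12 high; above it a round boss 52 mm across; 46 mm high in all. Grip the boss, at any yaw, 15 to 45 mm up. Through bore 25 mm across along z, with two facing slots along its +x and -x, each 15 mm wide, full height, reaching 21.5 mm from the axis. Origin: centre of the underside, z up.
- plain_collar: Loose yellow collar of the same outer size as the blue hub (68 mm across, 46 mm high), with the same 25 mm bore but no slots, so it cannot pass over the keys. It and the hub may stand in either place. Origin: centre of the underside, z up.
- drive_unit: Grey gear head fixed to the table, base 100 mm square. Round seat 74 mm across, 48 mm up. From it rises a fixed steel shaft 18 mm across, to 98 mm above the table, top 11 mm coned to 6 mm across. Two brass keys along its own +x and -x, 8 mm wide, reach 18 mm from the axis and stand 40 mm above the seat, top 12 mm bevelled to a 2 mm ridge. Origin: centre of the underside, z up.
- seat (a point): Centre of the drive unit's round seat, on the shaft's axis, 48 mm above the table; axes as the drive unit's: keys along +x and -x, z up. When the hub is home its origin lies here. Obstacle behind the loose parts: the saw's three-armed crank juts towards the robot to x = 0.51 m, between y = -0.20 and -0.36, up to 0.23 m high; pass in front of it or above it.

How it is judged:
By the outcome, as a careful person would: the job done as asked, in the order asked, and still so for the second after the job is handed in, with the robot touching nothing.
It also fails if it takes over 45 s, if anything falls off the work surface, if the arm or the gripper's body presses on something with over 40 N, if the wrist force passes 120 N, or if a joint passes its speed limit or range.

ROBOT

A 6-joint arm with a two-finger parallel gripper is mounted at the origin on a cart in front of the work surface, level with it; the furniture and walls round the work are solid. World frame = base frame: x ahead of the robot, y to its left, z up, the work surface at z = 0. Lengths are in m, angles in rad, forces in N, time in s.
With the tool pointing down it reaches from about 0.375 to 0.825 m from the base axis. Payload 5.5 kg.
Tool frame: the origin (TCP) lies at the very end of the fingers, on their centre line; the grasp point (between the pads) lies 19 mm behind it (env.grip_depth is the distance from the TCP to the grasp point, in m); z points along the fingers, y is the line along which they close (so a half turn about z gives the same grasp; the last joint's range is limited). The gripper opens to 85 mm and grips with 20 to 120 N. Pads are 22 mm wide; open, the fingers measure 114 mm over their backs; the gripper's body (76 mm by 85 mm) begins 54 mm behind the grasp point. The pads swing forward as they close: fully open they stand 13 mm farther back than shut.
Start: joints at [-1.248, 0.314, -0.047, 1.21, 0, 1.571], TCP at [0.19, -0.569, 0.231] pointing down, gripper open.
Joint ranges: [-2.67, 2.67], [-0.69, 1.73], [-1.03, 1.25], [-2.08, 2.16], [-1.42, 1.45], [-3.14, 3.14]. Speed limits (rad/s): [2.39, 2.39, 3.01, 3.14, 3.14, 3.14].

INTERFACE

Orientations are given as a unit quaternion [x, y, z, w].
In Python, from workcell import env gives the robot as it stands.
- The arm moves only by the tool shift_gripper, called after "Emit:" by a JSON object that holds its "fn" and its "kwargs", one argument or row to a line. Schema: {"type":"object","properties":{"moves":{"type":"array","items":{"type":"object","properties":{"dx":{"type":"number"},"dy":{"type":"number"},"dz":{"type":"number"},"ax":{"type":"number"},"ay":{"type":"number"},"az":{"type":"number"},"finger_gap":{"type":"number"}},"additionalProperties":false,"required":["finger_gap"]},"minItems":1,"maxItems":8},"squeeze":{"type":"number"},"only":{"type":"string"},"quiet":{"type":"boolean"},"lines":{"type":"string"}},"required":["moves"],"additionalProperties":false}. moves is a list of rows, 1 to 8 of them, each an object with the fields dx, dy, dz (the shift in units of 50 mm), ax, ay, az (a rotation vector in units of 0.05 rad), finger_gap (the opening from 0.0 (shut) to 1.0 (fully open)); a field left out counts as zero (the opening has to be given); each row is the pose to reach, as a shift and turn from the pose commanded when the call began, along the tool's axes at that moment; what a row does not reach only later rows make up. A row lasts 1/10 s, in which the tool goes at most 0.05 m and 0.15 rad, less where a joint would pass 70% of its speed; a pose out of reach is approached as far as the arm can. The fingers move at their own pace and stop on an object; squeeze is the grip in N (left out, the last holds). Time passes only in rows, so rows that do not move let the fingers close. The tool returns the time, the measured TCP pose, the force, the opening and the grip force at its end. only (a regular expression) keeps the lines of the reply that match it, lines (a string "A,B") keeps lines A to B, and quiet returns only ok. Input that does not fit is refused with a message, and nothing moves.
- env.read_state(): the state, without advancing time (a new reading comes with each control period).
- env.grab_frame(name): name is "scene" or "top" or "wrist"; returns a dict with "color" (420x560x3 uint8, red, green, blue), "vfov" (degrees; the focal length in pixels is half the picture's height over the tangent of half this angle, whatever the lens; pixels are square), "cx", "cy" (the principal point, pixels), "rvec" (rotation vector, rad) and "tvec" (3), from world to camera coordinates, as OpenCV has them. Camera axes: x right, y down, z forward; pixel columns grow to the right and rows downward; lengths in m; the calibration is good to about 2 mm. A picture is of the moment at which its call begins. There is no depth.
- env.finish_job(): hands the job in; it is judged then, once.
The state is a dict: "t": time; "joint_positions": joint angles; "qvel": joint speeds; "effort": joint torques, N m; "eef_pos": TCP position; "orientation": TCP orientation; "ft_force": force on the tool from outside, world axes, zero at the start; "wrist_torque": the same for the moment, N m; "grip_width": opening from 0.0 (shut) to 1.0 (fully open); "gripper_force": force on a finger pad.
Only numpy, scipy, OpenCV 4.12 (cv2) and the standard library are available. Lean on these libraries where they do the work, as an engineer would, in place of code of your own. Each camera call takes 0.05 s, during which the arm holds its last target. There are 200 camera calls.

## Working session

There is one attempt and no reset: what is moved stays moved. The work goes in short steps, Python scripts to look and compute and a tool call to move; the robot and the scene stay as the last step left them, time stands still between calls to the robot, and variables do not carry over. Pictures are saved under pics/ and viewed, at most 10 in all, crops included, and the job is handed in when it is done.

```bash
ls; mkdir -p pics; python3 - <<'E'
from workcell import env
import cv2,numpy as np,pickle
d={}
for n in("scene","top"):
    f=env.grab_frame(n);d[n]=f
    print(n,f["vfov"],f["cx"],f["cy"],f["rvec"],f["tvec"])
    cv2.imwrite(f"pics/{n}0.png",f["color"][:,:,::-1])
pickle.dump(d,open("f0.pkl","wb"))
print(env.read_state())
E
```

```text
pics
workcell.py
scene 51.91697133993966 282.8999971682265 204.80134950639075 [ 2.17058648 -1.15809063  0.45202158] [-0.4157171   0.28067449  0.69031765]
top 45.47647177873573 289.20552978254204 209.12962510446974 [ 2.16884093 -2.20520939  0.14152724] [-0.18025337  0.50536458  1.01373491]
{'t': 0.1, 'joint_positions': array([-1.24801398e+00,  3.14190464e-01, -4.79649161e-02,  1.21020385e+00,
       -1.68780744e-05,  1.57079929e+00]), 'qvel': array([-3.83359211e-04, -1.46162429e-03,  1.45290790e-03,  3.20839057e-05,
       -3.72353181e-04, -3.67009116e-05]), 'effort': array([-7.24772417e-04, -5.40767205e+01,  3.40541375e+01,  1.12179952e-02,
       -3.59884598e-05,  1.05756598e-05]), 'eef_pos': array([ 0.19015464, -0.56852557,  0.23050592]), 'orientation': array([ 9.87004624e-01,  1.60689955e-01, -1.33903112e-04, -7.69940162e-04]), 'ft_force': array([ 0.09492573,  0.34355513, -0.32522103]), 'wrist_torque': array([ 0.00613716, -0.02628057, -0.00838318]), 'gripper_force': 0.0, 'grip_width': 0.9995791957607514}
```

View pics/scene0.png

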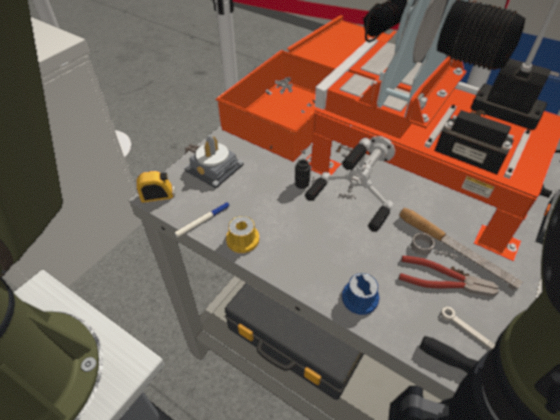

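View pics/top0.png

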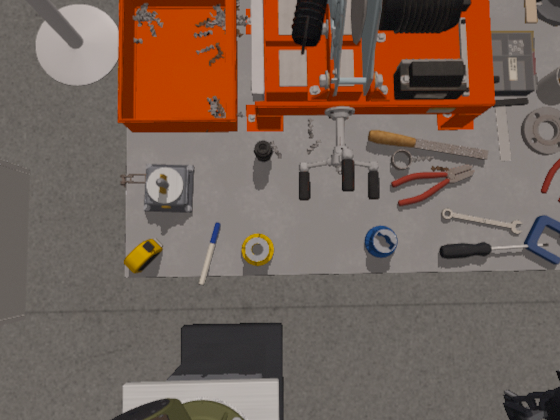

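The pictures show the blue hub at scene (361,292) / top (381,241), the yellow collar at scene (242,235) / top (257,249), and the drive unit at scene (212,160) / top (165,187). I'll triangulate rough positions from these, then look closer with the wrist camera.

```bash
cat > h.py <<'E'
import cv2,numpy as np
from scipy.spatial.transform import Rotation as R
def cam(f):
    F=f["color"].shape[0]/2/np.tan(np.radians(f["vfov"])/2)
    Rm=R.from_rotvec(np.ravel(f["rvec"])).as_matrix(); return F,Rm,-Rm.T@np.ravel(f["tvec"])
def ray(f,p):
    F,Rm,c=cam(f); d=Rm.T@np.array([(p[0]-f["cx"])/F,(p[1]-f["cy"])/F,1]); return c,d/np.linalg.norm(d)
def plane(f,p,z):
    c,d=ray(f,p); return c+d*(z-c[2])/d[2]
def tri(*fp):
    A=np.zeros((3,3));b=np.zeros(3);rs=[ray(f,p) for f,p in fp]
    for c,d in rs:
        M=np.eye(3)-np.outer(d,d);A+=M;b+=M@c
    X=np.linalg.solve(A,b); return X,[float(np.linalg.norm(np.cross(X-c,d))) for c,d in rs]
def proj(f,X):
    F,Rm,c=cam(f); v=Rm@(np.asarray(X)-c); return np.array([f["cx"]+F*v[0]/v[2],f["cy"]+F*v[1]/v[2]])
def totool(st,d,rot=None):  # world shift -> tool axes
    return R.from_quat(st["orientation"]).inv().apply(d)
E
python3 - <<'E'
from h import *
import pickle
d=pickle.load(open("f0.pkl","rb"));s,t=d["scene"],d["top"]
print([cam(f)[2].round(3) for f in(s,t)])
for n,a,b in(("hub",(361,285),(381,241)),("collar",(242,227),(257,249)),("shafttip",(211,141),(163,180))):
    print(n,*tri((s,a),(t,b)),plane(t,b,.046))
def up(f,c,h):
    x,y=c;return cv2.resize(f["color"][y-h:y+h,x-h:x+h],(400,400),interpolation=cv2.INTER_CUBIC)
cv2.imwrite("pics/z1.png",np.vstack([np.hstack([up(s,(361,290),35),up(t,(381,241),35)]),np.hstack([up(s,(212,160),35),up(t,(165,187),35)])])[:,:,::-1])
im=cv2.imread("pics/z1.png");cv2.imwrite("pics/z1.png",cv2.resize(im,(600,600)))
E
```

```text
[array([ 0.018, -0.483,  0.703]), array([ 0.402, -0.154,  1.063])]
hub [ 0.43292083 -0.37567105  0.0422463 ] [0.0008334093910976763, 0.0008334093910976776] [ 0.43236831 -0.37413166  0.046     ]
collar [ 0.42080989 -0.1215371   0.04219788] [0.00029500963120667985, 0.000295009631206687] [ 0.42054739 -0.12143575  0.046     ]
shafttip [0.55650118 0.06199723 0.08183847] [0.0025684105308434553, 0.002568410530843682] [0.56393992 0.06791532 0.046     ]
```

View pics/z1.png

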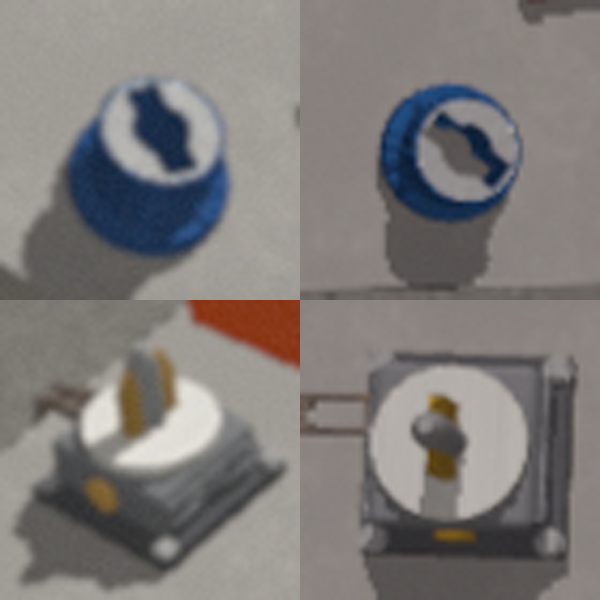

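The crop shows the hub's slots clearly, running roughly top-left to bottom-right in the top view. The shaft's keys run nearly along world x. The hub top comes out near z 0.042–0.046, which fits the 46 mm given. I'll go above the hub for a wrist view.

The manual's scale: shifts go in units of 50 mm and turns go in units of 0.05 rad. Converting my numbers, 0.288 m is 5.76, -0.104 m is -2.08.

Emit:
{"fn": "shift_gripper", "kwargs": {
  "moves": [
    {"dx":0.72, "dy":-0.26, "finger_gap":1},
    {"dx":1.52, "dy":-0.54, "finger_gap":1},
    {"dx":2.4, "dy":-0.86, "finger_gap":1},
    {"dx":3.28, "dy":-1.18, "finger_gap":1},
    {"dx":4.16, "dy":-1.5, "finger_gap":1},
    {"dx":5, "dy":-1.8, "finger_gap":1},
    {"dx":5.76, "dy":-2.08, "finger_gap":1},
    {"dx":5.76, "dy":-2.08, "finger_gap":1}
  ],
  "squeeze": 40
}}

```text
t: 0.9
eef_pos: [0.4336, -0.3758, 0.2308]
orientation: [0.987, 0.164, 0.001, -0.001]
ft_force: [-1.4, 0.2, -0.8]
grip_width: 0.999
gripper_force: 0.0
```

```bash
python3 - <<'E'
from h import *
from workcell import env
import pickle
f=env.grab_frame("wrist");s=env.read_state()
pickle.dump((f,s),open("w1.pkl","wb"))
cv2.imwrite("pics/w1.png",f["color"][:,:,::-1])
print(s["t"],s["eef_pos"],s["orientation"],s["joint_positions"].round(2),cam(f)[2],proj(f,[.432,-.375,.046]))
E
```

```text
0.95 [ 0.43190617 -0.37724265  0.23078428] [ 9.86665503e-01  1.62760540e-01 -2.56216369e-04 -3.55788133e-04] [-0.72  0.26 -0.11  1.19  0.    2.1 ] [ 0.50319543 -0.35302299  0.3743743 ] [281.48419008 190.39855189]
```

View pics/w1.png

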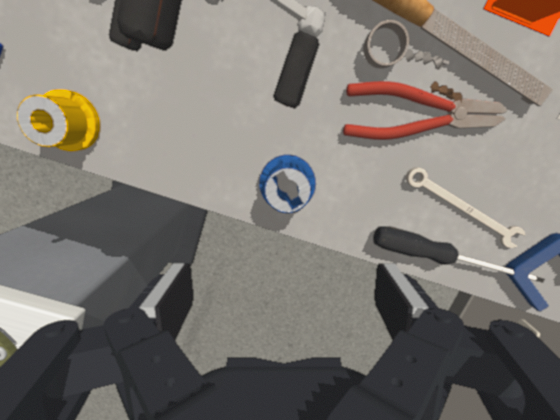

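The wrist view shows the hub's steel top around (288,191), with the slot hole's outline visible. Next I'll segment the steel ring and its hole in all three views.

```bash
cat > hub.py <<'E'
from h import *
def hubtop(f,guess,r,z=.046,k=6):
    """steel top face in a picture: centre pixel, slot yaw, outer dia (by plane z)"""
    x0,y0=int(guess[0])-r,int(guess[1])-r
    c=f["color"][y0:y0+2*r,x0:x0+2*r]; c=cv2.resize(c,None,fx=k,fy=k,interpolation=cv2.INTER_CUBIC)
    hsv=cv2.cvtColor(c,cv2.COLOR_RGB2HSV)
    blue=cv2.inRange(hsv,(100,100,20),(125,255,255))
    n,l,st,ce=cv2.connectedComponentsWithStats(blue); 
    near=cv2.morphologyEx(blue,cv2.MORPH_CLOSE,np.ones((3,3)))
    hull=cv2.convexHull(np.vstack([p for p in cv2.findContours(near,cv2.RETR_EXTERNAL,cv2.CHAIN_APPROX_NONE)[0] if cv2.contourArea(p)>40*k]))
    inside=cv2.fillPoly(np.zeros_like(blue),[hull],255)
    lum=hsv[:,:,2]; sel=(inside>0)&(hsv[:,:,1]<70)
    th=cv2.threshold(lum[inside>0].reshape(-1,1),0,255,cv2.THRESH_OTSU)[0]
    white=((lum>th)&sel).astype(np.uint8)*255
    cs,_=cv2.findContours(white,cv2.RETR_EXTERNAL,cv2.CHAIN_APPROX_NONE)
    hl=cv2.convexHull(np.vstack([p for p in cs if cv2.contourArea(p)>20*k]))
    e=cv2.fitEllipse(hl)
    px=lambda u:((u[0]+.5)/k-.5+x0,(u[1]+.5)/k-.5+y0)
    em=cv2.ellipse(np.zeros_like(blue),(e[0],(e[1][0]*.9,e[1][1]*.9),e[2]),255,-1)
    hole=((em>0)&(white==0)).astype(np.uint8)
    n,l,st,ce=cv2.connectedComponentsWithStats(hole); i=1+np.argmax(st[1:,4])
    ys,xs=np.nonzero(l==i)
    P=np.array([plane(f,px(u),z)[:2] for u in zip(xs[::3],ys[::3])])
    w,v=np.linalg.eigh(np.cov(P.T)); a=np.degrees(np.arctan2(v[1,1],v[0,1]))%180
    B=np.array([plane(f,px(u[0]),z)[:2] for u in hl])
    (cc,dia)=(cv2.minEnclosingCircle((B*1000).astype(np.float32)))
    vis=c.copy();cv2.drawContours(vis,[hl],-1,(255,0,0),1);vis[l==i]=vis[l==i]//2+np.array([0,127,0],np.uint8)
    return dict(c=px(e[0]),yaw=a,hole=P.mean(0).round(4),ratio=np.sqrt(w[1]/w[0]),dia=2*dia,th=th,vis=vis)
E
python3 - <<'E'
from hub import *
import pickle
d=pickle.load(open("f0.pkl","rb"));w,_=pickle.load(open("w1.pkl","rb"))
o=[];V=[]
for f,g,r in((d["scene"],(361,290),28),(d["top"],(381,241),24),(w,(288,187),34)):
    h=hubtop(f,g,r);o.append((f,h["c"]));V.append(cv2.resize(h.pop("vis"),(260,260)))
    print(h,plane(f,h["c"],.046))
print(tri(*o),tri(*o[::2]),tri(*o[1:]))
cv2.imwrite("pics/v1.png",np.hstack(V)[:,:,::-1])
E
```

```text
{'c': (361.7014516194661, 288.0545196533203), 'yaw': np.float64(58.55600129715764), 'hole': array([ 0.4309, -0.3827]), 'ratio': np.float64(1.6504964566985671), 'dia': 49.77482604980469, 'th': 116.0} [ 0.426243   -0.38075839  0.046     ]
{'c': (384.1742630004883, 240.61422729492188), 'yaw': np.float64(54.71510353208892), 'hole': array([ 0.4336, -0.3828]), 'ratio': np.float64(1.8934542735619073), 'dia': 49.53803253173828, 'th': 104.0} [ 0.4330424  -0.38067657  0.046     ]
{'c': (287.29110463460285, 188.3874486287435), 'yaw': np.float64(51.395364948880896), 'hole': array([ 0.435 , -0.3802]), 'ratio': np.float64(1.929941024053139), 'dia': 49.53074264526367, 'th': 139.0} [ 0.43614242 -0.38023711  0.046     ]
(array([ 0.43330525, -0.3810115 ,  0.03620552]), [0.002005399167704962, 0.0018044889614432025, 0.0008218052408296608]) (array([ 0.4335457 , -0.38008772,  0.03477944]), [0.0011213909376805314, 0.0011213909376804278]) (array([ 0.43379777, -0.38180918,  0.03707896]), [0.0009682473661862273, 0.000968247366186258])
```

View pics/v1.png

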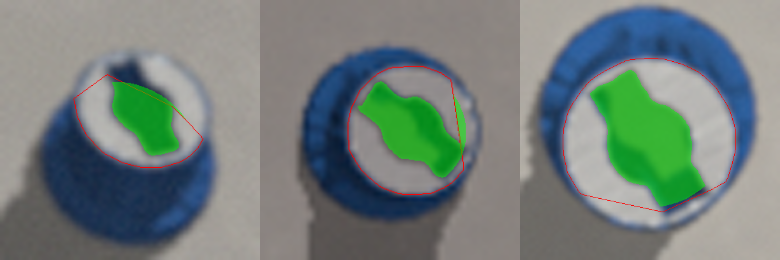

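The blue hull clips the steel face on its far side. I'll separate steel from table by brightness instead.

```bash
python3 - <<'E'
s=open("hub.py").read()
a=s.index("    lum=hsv"); b=s.index("    cs,_=")
s=s[:a]+'''    lum=hsv[:,:,2]; low=hsv[:,:,1]<70
    ring=(cv2.dilate(inside,np.ones((4*k,4*k)))==0)
    th=(np.percentile(lum[ring],75)+np.percentile(lum[(inside>0)&low],85))/2
    white=cv2.morphologyEx(((lum>th)&low).astype(np.uint8)*255,cv2.MORPH_OPEN,np.ones((k//2,k//2)))
    n,l,st,ce=cv2.connectedComponentsWithStats(white&cv2.dilate(inside,np.ones((4*k,4*k))))
    white=(l==1+np.argmax(st[1:,4])).astype(np.uint8)*255
'''+s[b:]
s=s.replace("*.9","*.95")
open("hub.py","w").write(s)
E
python3 - <<'E'
from hub import *
import pickle
d=pickle.load(open("f0.pkl","rb"));w,_=pickle.load(open("w1.pkl","rb"))
o=[];V=[]
for f,g,r in((d["scene"],(361,290),28),(d["top"],(381,241),24),(w,(288,187),34)):
    h=hubtop(f,g,r);o.append((f,h["c"]));V.append(cv2.resize(h.pop("vis"),(260,260)))
    print(h,plane(f,h["c"],.046))
print(tri(*o),tri(*o[::2]),tri(*o[1:]))
cv2.imwrite("pics/v2.png",np.hstack(V)[:,:,::-1])
E
```

```text
{'c': (356.6176528930664, 286.93882751464844), 'yaw': np.float64(51.49306148672305), 'hole': array([ 0.4267, -0.3743]), 'ratio': np.float64(2.750602825185747), 'dia': 35.961387634277344, 'th': np.float64(170.0)} [ 0.4232838  -0.37233911  0.046     ]
{'c': (380.37350209554035, 245.65929412841797), 'yaw': np.float64(48.790512127079054), 'hole': array([ 0.4266, -0.3747]), 'ratio': np.float64(3.5718683688638064), 'dia': 39.12995147705078, 'th': np.float64(143.0)} [ 0.42291382 -0.37250552  0.046     ]
{'c': (297.7220153808594, 183.83935038248697), 'yaw': np.float64(56.756000458718106), 'hole': array([ 0.4403, -0.3876]), 'ratio': np.float64(3.043129500702073), 'dia': 40.85410690307617, 'th': np.float64(180.5)} [ 0.44451193 -0.38925045  0.046     ]
(array([ 0.43226634, -0.37895922,  0.03099155]), [0.009034837913216515, 0.009565163934623469, 0.01529850156884252]) (array([ 0.43780254, -0.38023437,  0.02912896]), [0.01147545454987763, 0.011475454549877544]) (array([ 0.42429635, -0.40034318, -0.0735673 ]), [0.0023553007403197827, 0.0023553007403198127])
```

View pics/v2.png

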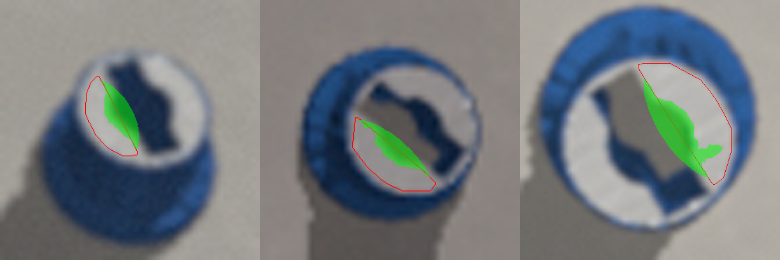

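The slots almost cut the ring in two, so I'll keep the two crescents together.

```bash
python3 - <<'E'
s=open("hub.py").read()
s=s.replace("white=(l==1+np.argmax(st[1:,4]))","white=np.isin(l,1+np.nonzero(st[1:,4]>.25*st[1:,4].max())[0])")
open("hub.py","w").write(s)
E
python3 - <<'E'
from hub import *
import pickle
d=pickle.load(open("f0.pkl","rb"));w,_=pickle.load(open("w1.pkl","rb"))
o=[];V=[]
for f,g,r in((d["scene"],(361,290),28),(d["top"],(381,241),24),(w,(288,187),34)):
    h=hubtop(f,g,r);o.append((f,h["c"]));V.append(cv2.resize(h.pop("vis"),(260,260)))
    print(h,plane(f,h["c"],.046))
print(tri(*o),tri(*o[::2]),tri(*o[1:]))
cv2.imwrite("pics/v3.png",np.hstack(V)[:,:,::-1])
E
```

```text
{'c': (363.0551350911458, 285.7582066853841), 'yaw': np.float64(51.61281046014356), 'hole': array([ 0.4326, -0.3809]), 'ratio': np.float64(1.5857291929656483), 'dia': 44.34773635864258, 'th': np.float64(170.0)} [ 0.4317333  -0.38063797  0.046     ]
{'c': (384.6794026692708, 240.54864756266275), 'yaw': np.float64(56.54576655338272), 'hole': array([ 0.4332, -0.3828]), 'ratio': np.float64(1.662512831201635), 'dia': 47.52470779418945, 'th': np.float64(143.0)} [ 0.43315823 -0.38171875  0.046     ]
{'c': (287.34178670247394, 189.52538553873697), 'yaw': np.float64(53.862670615807076), 'hole': array([ 0.4346, -0.381 ]), 'ratio': np.float64(1.7296254681078171), 'dia': 47.28567123413086, 'th': np.float64(180.5)} [ 0.43496887 -0.3807003   0.046     ]
(array([ 0.43366296, -0.38113088,  0.04349557]), [0.0009474608432158225, 0.001202600827993783, 0.0007961454680654245]) (array([ 0.43410413, -0.38054141,  0.04245596]), [0.00047512661553330323, 0.00047512661553325574]) (array([ 0.43370913, -0.38178323,  0.04220759]), [0.000883228398923718, 0.0008832283989238822])
```

View pics/v3.png

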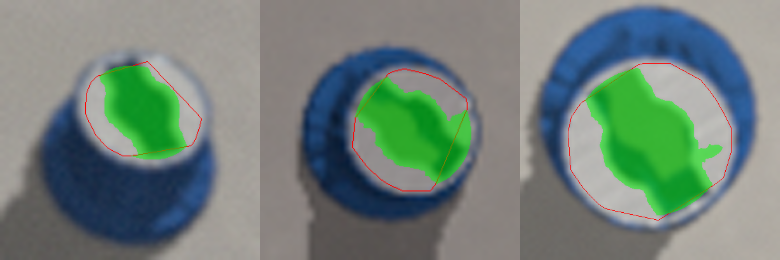

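Hub axis is (0.4335, -0.381), top at about z 0.044 (46 mm expected), slot yaw about 54°. I'll turn the gripper so it closes across the slots (tool +0.62 rad in world), go lower, and re-measure from that second wrist position. I'll also measure the seat in the scene and top views.

In the tool's units: 0.1 m is 2, 0.09 m is 1.8, -0.62 rad is -12.4.

```bash
python3 - <<'E'
from h import *
from workcell import env
s=env.read_state();print(s["eef_pos"],totool(s,np.array([.4335,-.381,.13])-s["eef_pos"]))
import pickle
d=pickle.load(open("f0.pkl","rb"));o=[]
for n,g,r in(("scene",(212,160),35),("top",(165,187),32)):
    f=d[n];k=6;x0,y0=g[0]-r,g[1]-r
    c=cv2.resize(f["color"][y0:y0+2*r,x0:x0+2*r],None,fx=k,fy=k,interpolation=cv2.INTER_CUBIC)
    hsv=cv2.cvtColor(c,cv2.COLOR_RGB2HSV)
    w=((hsv[:,:,2]>175)&(hsv[:,:,1]<50)).astype(np.uint8)
    cs,_=cv2.findContours(w,cv2.RETR_EXTERNAL,cv2.CHAIN_APPROX_NONE)
    hl=cv2.convexHull(np.vstack([p for p in cs if cv2.contourArea(p)>900]));e=cv2.fitEllipse(hl)
    px=lambda u:((u[0]+.5)/k-.5+x0,(u[1]+.5)/k-.5+y0)
    o.append((f,px(e[0])))
    B=np.array([plane(f,px(u[0]),.048)[:2] for u in hl])*1000
    br=cv2.inRange(hsv,(12,110,60),(30,255,255));br[:, :][300:]=0
    ys,xs=np.nonzero(br);print(n,px(e[0]),e[1],"plane",plane(f,px(e[0]),.048),"circ",cv2.minEnclosingCircle(B.astype(np.float32)),"brass",len(xs),px((xs.mean(),ys.mean())))
    if n=="top":
        P=np.array([plane(f,px(u),.08)[:2] for u in zip(xs[::3],ys[::3])]);ww,v=np.linalg.eigh(np.cov(P.T));print("keyyaw",np.degrees(np.arctan2(v[1,1],v[0,1])),np.sqrt(ww))
print(tri(*o))
E
```

```text
[ 0.43190617 -0.37724265  0.23078428] [0.00034188 0.00414935 0.10078092]
scene (211.86988067626953, 152.4229278564453) (133.24229431152344, 196.5369110107422) plane [0.55395779 0.06581323 0.048     ] circ ((554.0762939453125, 67.00325012207031), 38.83396530151367) brass 3340 (np.float64(205.92400199600797), np.float64(156.14730538922157))
top (164.33624267578125, 184.80642445882162) (205.91094970703125, 212.11441040039062) plane [0.55372617 0.06472769 0.048     ] circ ((553.835693359375, 64.66805267333984), 35.69609451293945) brass 2011 (np.float64(162.55565224598044), np.float64(184.7538952428311))
keyyaw 179.56239624797118 [0.00329869 0.01341882]
(array([0.55336806, 0.06475593, 0.04896696]), [0.0003181933148457788, 0.0003181933148457105])
```

Emit:
{"fn": "shift_gripper", "kwargs": {
  "moves": [
    {"dz":0.6, "az":-3, "finger_gap":1},
    {"dz":1.2, "az":-6, "finger_gap":1},
    {"dz":1.8, "az":-9, "finger_gap":1},
    {"dz":2, "az":-12, "finger_gap":1},
    {"dz":2, "az":-12.4, "finger_gap":1},
    {"dz":2, "az":-12.4, "finger_gap":1}
  ]
}}

```text
t: 1.55
eef_pos: [0.4298, -0.3797, 0.1315]
orientation: [0.892, 0.452, -0.0, -0.0]
ft_force: [0.8, -0.6, -0.1]
grip_width: 0.999
gripper_force: 0.0
```

```bash
python3 - <<'E'
from hub import *
from workcell import env
import pickle
f=env.grab_frame("wrist");s=env.read_state();w,_=pickle.load(open("w1.pkl","rb"))
pickle.dump((f,s),open("w2.pkl","wb"))
g=proj(f,[.4335,-.381,.046]);print(g,s["eef_pos"],cam(f)[2])
h=hubtop(f,g,60,k=4);v=h.pop("vis");h1=hubtop(w,(288,187),34)
print(h,plane(f,h["c"],.046),tri((f,h["c"]),(w,h1["c"])))
cv2.imwrite("pics/w2.png",np.hstack([cv2.resize(v,(400,400)),cv2.resize(f["color"],(400,400))])[:,:,::-1])
print(totool(s,np.array([.4335,-.381,.013])-s["eef_pos"]),s["orientation"],s["joint_positions"].round(2))
E
```

```text
[286.71383588 214.72802331] [ 0.43035936 -0.37993627  0.13215479] [ 0.47360555 -0.32145778  0.27497133]
{'c': (287.2754783630371, 212.96586227416992), 'yaw': np.float64(60.26683656086045), 'hole': array([ 0.4349, -0.3809]), 'ratio': np.float64(1.7587923012898392), 'dia': 47.76239013671875, 'th': np.float64(180.5)} [ 0.43469058 -0.38010131  0.046     ] (array([ 0.43413323, -0.38102693,  0.04231367]), [6.983433181424475e-05, 6.983433181429992e-05])
[0.00103151 0.00303613 0.11915778] [8.91804380e-01 4.52420870e-01 1.09369536e-04 5.39517212e-04] [-0.72  0.32 -0.27  0.98 -0.    1.48]
```

View pics/w2.png

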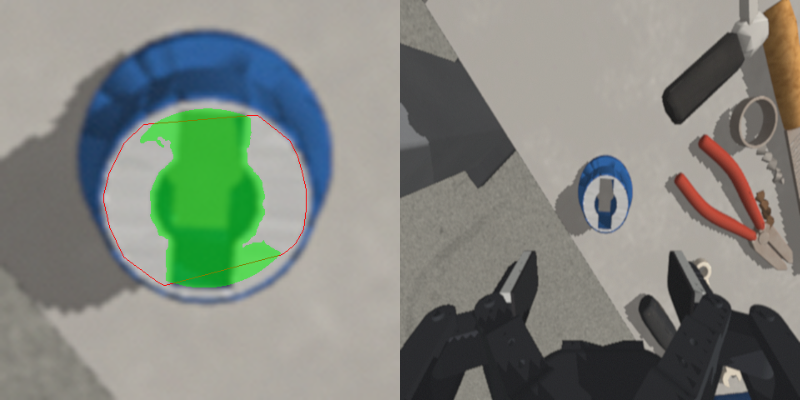

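The slot is plainly visible, its edges running from about (280,188) to (276,240) and (301,188) to (296,240). The mask has caught some shading on the ring, which biases its yaw. I'll compute the yaw from those edge lines instead. The two wrist positions give hub top z 0.042 and axis (0.434, -0.381), which agrees with before.

```bash
python3 - <<'E'
from h import *
import pickle
f,s=pickle.load(open("w2.pkl","rb"))
k=120/400;px=lambda u:(u[0]*k+226,u[1]*k+154)
L=[plane(f,px(p),.046)[:2] for p in((180,112),(167,285),(250,112),(232,285))]
for a,b in((0,1),(2,3)): d=L[a]-L[b];print(np.degrees(np.arctan2(d[1],d[0])),np.linalg.norm(d))
print((L[0]+L[1]+L[2]+L[3])/4, np.linalg.norm(L[0]-L[2]))
# slot yaw by gradient: dominant edge direction in rectified top face
xs=np.arange(-.027,.027,.0002);X,Y=np.meshgrid(xs,xs)
P=np.stack([X+.4342,Y-.381],-1).reshape(-1,2)
u=np.array([proj(f,[*p,.046]) for p in P]).reshape(*X.shape,2).astype(np.float32)
g=cv2.remap(cv2.cvtColor(f["color"],cv2.COLOR_RGB2GRAY),u[...,0],u[...,1],cv2.INTER_CUBIC)
g=cv2.GaussianBlur(g,(0,0),3).astype(float);gy,gx=np.gradient(g)
m=(np.hypot(X,Y)>.0135)&(np.hypot(X,Y)<.021);a=(np.degrees(np.arctan2(gy,gx))+90)%180;w=np.hypot(gx,gy)*m
hst,_=np.histogram(a,60,(0,180),w);i=hst.argmax();print(i*3+1.5,(hst[i-3:i+4]).round(),np.sum((np.arange(i-3,i+4)*3+1.5)*hst[i-3:i+4])/hst[i-3:i+4].sum())
E
```

```text
49.41777635368529 0.042195488132121976
48.91039856055699 0.04222832108071595
[ 0.43462848 -0.38129603] 0.01585798083377428Traceback (most recent call last):
  File "<stdin>", line 15, in <module>
    if density:
       ^^^^^^^
ValueError: The truth value of an array with more than one element is ambiguous. Use a.any() or a.all()
```

In the tool's units: 0.119 m is 2.38, 0.0035 m is 0.07.

Emit:
{"fn": "shift_gripper", "kwargs": {
  "moves": [
    {"dx":0.03, "dy":0.07, "dz":0.8, "finger_gap":1},
    {"dx":0.03, "dy":0.07, "dz":1.6, "finger_gap":1},
    {"dx":0.03, "dy":0.07, "dz":2.16, "finger_gap":1},
    {"dx":0.03, "dy":0.07, "dz":2.38, "finger_gap":1},
    {"dx":0.03, "dy":0.07, "dz":2.38, "finger_gap":1},
    {"dx":0.03, "dy":0.07, "dz":2.38, "finger_gap":0.3},
    {"dx":0.03, "dy":0.07, "dz":2.38, "finger_gap":0.3},
    {"dx":0.03, "dy":0.07, "dz":2.38, "finger_gap":0.3}
  ],
  "squeeze": 60
}}

```text
t: 2.4
eef_pos: [0.4353, -0.381, 0.0145]
orientation: [0.891, 0.454, 0.001, 0.002]
ft_force: [0.0, 1.1, 4.1]
grip_width: 0.595
gripper_force: 62.3
```

```bash
python3 - <<'E'
from h import *
import pickle
f,s=pickle.load(open("w2.pkl","rb"))
xs=np.arange(-.027,.027,.0002);X,Y=np.meshgrid(xs,xs)
P=np.stack([X+.4342,Y-.381],-1).reshape(-1,2)
u=np.array([proj(f,[*p,.046]) for p in P]).reshape(*X.shape,2).astype(np.float32)
g=cv2.remap(cv2.cvtColor(f["color"],cv2.COLOR_RGB2GRAY),u[...,0],u[...,1],cv2.INTER_CUBIC)
g=cv2.GaussianBlur(g,(0,0),3).astype(float);gy,gx=np.gradient(g)
m=(np.hypot(X,Y)>.0135)&(np.hypot(X,Y)<.021);a=(np.degrees(np.arctan2(gy,gx))+90)%180;w=np.hypot(gx,gy)*m
h,_=np.histogram(a,60,(0,180),weights=w);i=h.argmax();print(i*3+1.5,h[i-3:i+4].round(),np.sum((np.arange(i-2,i+3)*3+1.5)*h[i-2:i+3])/h[i-2:i+3].sum())
E
```

```text
49.5 [ 584.  309. 4191. 5357. 4619. 1449.  570.] 50.00997809410549
```

Gripped: width 0.595, about 51 mm. Slot yaw is 49.7° and the keys are at about 0°, so I turn +130° in world, since the last joint can't take −50°. I'll lift and pass in front of the crank.

In the tool's units: -0.18 m is -3.6, -0.16 m is -3.2, -0.6 rad is -12.

Emit:
{"fn": "shift_gripper", "kwargs": {
  "moves": [
    {"dz":-0.6, "finger_gap":0.3},
    {"dz":-1.5, "finger_gap":0.3},
    {"dz":-2.4, "finger_gap":0.3},
    {"dz":-3.2, "finger_gap":0.3},
    {"dx":0.68, "dy":-0.56, "dz":-3.6, "az":-3, "finger_gap":0.3},
    {"dx":1.4, "dy":-1.16, "dz":-3.6, "az":-6, "finger_gap":0.3},
    {"dx":2.12, "dy":-1.76, "dz":-3.6, "az":-9, "finger_gap":0.3},
    {"dx":2.84, "dy":-2.36, "dz":-3.6, "az":-12, "finger_gap":0.3}
  ],
  "squeeze": 80
}}

```text
t: 3.2
eef_pos: [0.4217, -0.1941, 0.1931]
orientation: [0.715, 0.699, 0.0, 0.001]
ft_force: [0.9, 0.5, -3.4]
grip_width: 0.589
gripper_force: 84.9
```

```bash
python3 - <<'E'
from h import *
from workcell import env
s=env.read_state();print(s["orientation"],totool(s,np.array([.43,-.08,.2])-s["eef_pos"]),totool(s,np.array([.5,0,.2])-s["eef_pos"]))
E
```

```text
[7.15134071e-01 6.98986958e-01 3.83441519e-04 5.87971165e-04] [ 0.11422029  0.00569569 -0.00691251] [ 0.19579782  0.07385067 -0.00684097]
```

In the tool's units: 0.127 m is 2.54, 0.182 m is 3.64.

Emit:
{"fn": "shift_gripper", "kwargs": {
  "moves": [
    {"dx":0.9, "dy":0.3, "finger_gap":0.3},
    {"dx":1.6, "dy":0.9, "finger_gap":0.3},
    {"dx":2.3, "dy":1.5, "finger_gap":0.3},
    {"dx":3, "dy":2, "finger_gap":0.3},
    {"dx":3.64, "dy":2.54, "finger_gap":0.3},
    {"dx":3.64, "dy":2.54, "finger_gap":0.3},
    {"dx":3.64, "dy":2.54, "finger_gap":0.3}
  ]
}}

```text
t: 3.9
eef_pos: [0.5542, -0.0165, 0.1924]
orientation: [0.716, 0.698, -0.0, -0.0]
ft_force: [-0.0, -0.1, -4.0]
grip_width: 0.586
gripper_force: 85.3
```

```bash
python3 - <<'E'
from h import *
from workcell import env
import pickle
f=env.grab_frame("wrist");s=env.read_state();pickle.dump((f,s),open("w3.pkl","wb"))
print(s["eef_pos"],s["orientation"],cam(f)[2],proj(f,[.5535,.065,.048]),proj(f,[.5535,.065,.098]))
cv2.imwrite("pics/w3.png",f["color"][:,:,::-1])
E
```

```text
[ 0.5535298  -0.01728904  0.19233414] [ 7.16788913e-01  6.97290063e-01 -4.50545018e-04 -1.39925598e-04] [0.55686514 0.05581942 0.33579496] [279.08650239 107.0686979 ] [278.21749422 104.78053409]
```

View pics/w3.png

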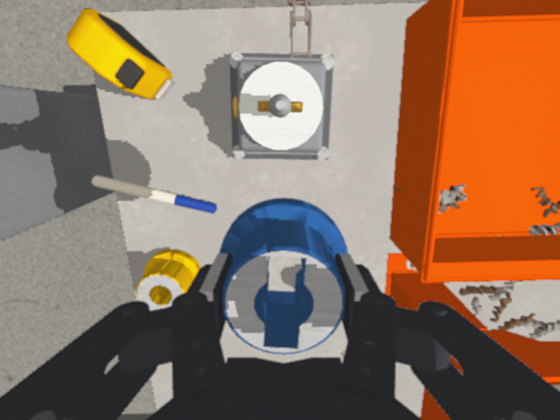

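The picture shows the seat and keys near (281,105), keys running horizontally. The held hub's top face is at about (283,300) with its lower slot near (282,320). Next I'll measure the seat centre and key yaw, and the slot yaw in the hand.

```bash
python3 - <<'E'
from h import *
import pickle
f,s=pickle.load(open("w3.pkl","rb"));t=pickle.load(open("f0.pkl","rb"))["top"]
k=6;x0,y0=226,50
c=cv2.resize(f["color"][y0:y0+112,x0:x0+112],None,fx=k,fy=k,interpolation=cv2.INTER_CUBIC);hsv=cv2.cvtColor(c,cv2.COLOR_RGB2HSV)
px=lambda u:((u[0]+.5)/k-.5+x0,(u[1]+.5)/k-.5+y0)
w=((hsv[:,:,2]>215)&(hsv[:,:,1]<40)).astype(np.uint8)
hl=cv2.convexHull(max(cv2.findContours(w,cv2.RETR_EXTERNAL,cv2.CHAIN_APPROX_NONE)[0],key=cv2.contourArea))
e=cv2.fitEllipse(hl);pe=px(e[0]);B=np.array([plane(f,px(u[0]),.048)[:2] for u in hl])*1000
print("seat",pe,np.array(e[1])/k,plane(f,pe,.048),cv2.minEnclosingCircle(B.astype(np.float32)),tri((f,pe),(t,(164.336,184.806))))
br=cv2.inRange(hsv,(12,110,50),(30,255,255));n,l,st,ce=cv2.connectedComponentsWithStats(br)
for i in range(1,n):
    if st[i,4]>150: print("brass",px(ce[i]),st[i,4],plane(f,px(ce[i]),.082))
ok=[i for i in range(1,n) if st[i,4]>150 and abs(px(ce[i])[0]-281)<30]
ys,xs=np.nonzero(np.isin(l,ok));P=np.array([plane(f,px(u),.082)[:2] for u in zip(xs,ys)]);ww,v=np.linalg.eigh(np.cov(P.T))
print("keyyaw",np.degrees(np.arctan2(v[1,1],v[0,1]))%180,P.mean(0),np.ptp(P,0))
# base edges yaw: dark square hull
# hub in hand
z=.224;cx,cy=s["eef_pos"][:2]
xs=np.arange(-.03,.03,.0002);X,Y=np.meshgrid(xs,xs)
u=np.array([proj(f,[a+cx,b+cy,z]) for a,b in zip(X.ravel(),Y.ravel())]).reshape(*X.shape,2).astype(np.float32)
g=cv2.remap(f["color"],u[...,0],u[...,1],cv2.INTER_CUBIC)
cv2.imwrite("pics/v4.png",np.hstack([cv2.resize(g[::-1],(500,500)),cv2.resize(c,(300,300)) if 0 else cv2.copyMakeBorder(cv2.resize(c,(300,300)),0,200,0,0,cv2.BORDER_CONSTANT)])[:,:,::-1])
E
```

```text
seat (280.49274190266925, 105.3783925374349) [83.48737081 87.92710368] [0.55478038 0.06637999 0.048     ] ((554.7274169921875, 64.97627258300781), 36.97102355957031) (array([0.5548329 , 0.06658093, 0.03985664]), [0.00014831469125675797, 0.00014831469125679869])
brass (np.float64(234.82981146065035), np.float64(106.75037072344031)) 3147 [0.5195033  0.06504195 0.082     ]
brass (np.float64(263.13387413962636), np.float64(105.83716814159291)) 3390 [0.54153381 0.06514423 0.082     ]
brass (np.float64(296.36586617405584), np.float64(106.4371408045977)) 3248 [0.56734081 0.06403301 0.082     ]
keyyaw 177.55959874946555 [0.55416111 0.06459591] [0.03391946 0.00813052]
```

View pics/v4.png

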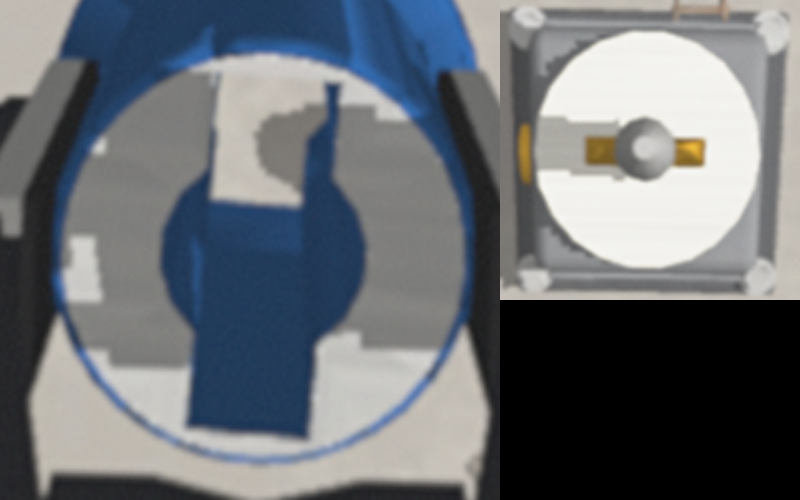

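Rectified at its own height, the held hub's slot runs at 84.9° yaw (84.6° predicted, so it didn't slip), and its centre is within 2 mm of the TCP. Several views put the keys at about 178° and the seat at (0.554, 0.065). So I turn +1.627 rad in world and move +0.083 in y, still above the shaft.

In the tool's units: 0.083 m is 1.66, -0.0023 m is -0.046, -1.2 rad is -24.

Emit:
{"fn": "shift_gripper", "kwargs": {
  "moves": [
    {"az":-3, "finger_gap":0.3},
    {"dx":0.2, "az":-6, "finger_gap":0.3},
    {"dx":0.4, "az":-9, "finger_gap":0.3},
    {"dx":0.6, "az":-12, "finger_gap":0.3},
    {"dx":0.9, "dy":-0.02, "az":-15, "finger_gap":0.3},
    {"dx":1.2, "dy":-0.02, "az":-18, "finger_gap":0.3},
    {"dx":1.5, "dy":-0.04, "az":-21, "finger_gap":0.3},
    {"dx":1.66, "dy":-0.046, "az":-24, "finger_gap":0.3}
  ]
}}

```text
t: 4.75
eef_pos: [0.5532, 0.0653, 0.1926]
orientation: [0.196, 0.981, 0.0, -0.0]
ft_force: [-0.4, 0.6, -4.8]
grip_width: 0.587
gripper_force: 85.3
```

Emit:
{"fn": "shift_gripper", "kwargs": {
  "moves": [
    {"az":-3, "finger_gap":0.3},
    {"az":-6, "finger_gap":0.3},
    {"az":-8.54, "finger_gap":0.3},
    {"az":-8.54, "finger_gap":0.3},
    {"az":-8.54, "finger_gap":0.3}
  ]
}}

```text
t: 5.25
eef_pos: [0.5537, 0.0647, 0.1925]
orientation: [-0.012, 1.0, -0.0, -0.0]
ft_force: [-0.1, -0.2, -4.3]
grip_width: 0.583
gripper_force: 85.3
```

```bash
python3 - <<'E'
from hub import *
from workcell import env
import pickle
fs={n:env.grab_frame(n) for n in("wrist","scene","top")};s=env.read_state();pickle.dump((fs,s),open("w4.pkl","wb"))
q=s["orientation"];print(s["eef_pos"],q,np.degrees(2*np.arctan2(q[1],q[0])),s["joint_positions"].round(2))
print(totool(s,np.array([.5538,.0653,.15])-s["eef_pos"]))
# slot edges of held hub in the wrist view: lines on the rectified top face
f=fs["wrist"];z=s["eef_pos"][2]+.0315;cx,cy=s["eef_pos"][:2]
xs=np.arange(-.03,.03,.0002);X,Y=np.meshgrid(xs,xs)
u=np.array([proj(f,[a+cx,b+cy,z]) for a,b in zip(X.ravel(),Y.ravel())]).reshape(*X.shape,2).astype(np.float32)
g=cv2.remap(f["color"],u[...,0],u[...,1],cv2.INTER_CUBIC)
E_=cv2.Canny(cv2.GaussianBlur(cv2.cvtColor(g,cv2.COLOR_RGB2GRAY),(0,0),2),30,80)
for l in (lambda L:[] if L is None else L[:,0])(cv2.HoughLinesP(E_,1,np.pi/360,25,minLineLength=28,maxLineGap=6)):
    a,b=(l[:2]-150)*.2,(l[2:]-150)*.2
    print(a.round(1),b.round(1),np.degrees(np.arctan2(*(b-a)[::-1])).round(1))
E
```

```text
[0.55400452 0.06529929 0.19241258] [-1.29180280e-02  9.99916558e-01 -2.64241764e-05  9.22158339e-06] 181.48033814252622 [ 0.12  0.25 -0.22  1.1  -0.    0.09]
[2.05185074e-04 8.24757307e-06 4.24125788e-02]
[13.2 -9. ] [22.6 -9.2] -1.2
[ 29.2 -18.6] [ 29.2 -24.6] -90.0
[-21.6  20.2] [-4.6 28. ] 24.6
[-20.  -23.6] [ -4.8 -29.8] -22.2
[ 29.  -12.8] [ 29.  -18.4] -90.0
[ 21.  -28.6] [ 28.8 -27.2] 10.2
[12.  6.] [23.4  5.4] -3.0
[-23.6  23.2] [-12.6  29.6] 30.2
[ 8.6 23.8] [19.6 27.2] 17.2
[19.2 15.8] [23.4  9.8] -55.0
[-21.6  -7.8] [-18.2 -15. ] -64.7
[ -1.6 -25.2] [  4.8 -25.4] -1.8
[-18.6   7.2] [-8.2  6.8] -2.2
[-30.  -23.6] [-24.4 -26. ] -23.2
[-20.4  21. ] [-6.8 27.2] 24.5
[-11.4  19.4] [-5.6 22.2] 25.8
[-22.6  -2.2] [-21.6   6. ] 83.0
[ 24.2 -10.6] [25.8 -2.8] 78.4
[ 10.2 -25.6] [ 21.4 -28.4] -14.0
[ 2.4 23.6] [ 9.  22.2] -12.0
[-30.   20.6] [-23.8  23.2] 22.8
[25.4  4.6] [26.  -1.6] -84.5
[-13.8 -19.6] [ -8.  -23.4] -33.2
[  8.2 -24.6] [ 14.4 -22. ] 22.8
[-12.4  -7. ] [-6.6 -7.6] -5.9
```

Slot edges are now at about −2°, matching the keys, and the position is within 1 mm of target. I'll lower in stages and watch the force.

Emit:
{"fn": "shift_gripper", "kwargs": {
  "moves": [
    {"dz":0.6, "finger_gap":0.3},
    {"dz":1.2, "finger_gap":0.3},
    {"dz":1.5, "finger_gap":0.3},
    {"dz":1.64, "finger_gap":0.3},
    {"dz":1.72, "finger_gap":0.3},
    {"dz":1.8, "finger_gap":0.3}
  ]
}}

```text
t: 6.0
eef_pos: [0.555, 0.0659, 0.1029]
orientation: [-0.014, 1.0, 0.0, 0.001]
ft_force: [-0.2, 0.1, -3.1]
grip_width: 0.589
gripper_force: 85.3
```

Emit:
{"fn": "shift_gripper", "kwargs": {
  "moves": [
    {"dz":0.08, "finger_gap":0.3},
    {"dz":0.16, "finger_gap":0.3},
    {"dz":0.24, "finger_gap":0.3},
    {"dz":0.24, "finger_gap":0.3}
  ]
}}

```text
t: 6.4
eef_pos: [0.5538, 0.0657, 0.0899]
orientation: [-0.014, 1.0, -0.0, -0.0]
ft_force: [0.8, 0.2, -4.1]
grip_width: 0.589
gripper_force: 85.3
```

There is no contact force with the hub already 12 mm below the key tops. Lowering the rest.

In the tool's units: 0.027 m is 0.54, 0.025 m is 0.5.

Emit:
{"fn": "shift_gripper", "kwargs": {
  "moves": [
    {"dz":0.16, "finger_gap":0.3},
    {"dz":0.32, "finger_gap":0.3},
    {"dz":0.44, "finger_gap":0.3},
    {"dz":0.5, "finger_gap":0.3},
    {"dz":0.54, "finger_gap":0.3},
    {"dz":0.54, "finger_gap":0.3}
  ]
}}

```text
t: 7.0
eef_pos: [0.5541, 0.0658, 0.0632]
orientation: [-0.014, 1.0, 0.0, -0.0]
ft_force: [-0.4, 0.5, -3.8]
grip_width: 0.587
gripper_force: 85.3
```

In the tool's units: 0.002 m is 0.04, 0.001 m is 0.02.

Emit:
{"fn": "shift_gripper", "kwargs": {
  "moves": [
    {"dz":0.02, "finger_gap":0.3},
    {"dz":0.04, "finger_gap":0.3},
    {"dz":0.04, "finger_gap":0.3}
  ]
}}

```text
t: 7.3
eef_pos: [0.5546, 0.0658, 0.0627]
orientation: [-0.014, 1.0, 0.0, 0.001]
ft_force: [-3.1, -1.2, 7.1]
grip_width: 0.588
gripper_force: 86.4
```

Contact comes at TCP z 0.0627, exactly the predicted home height. Releasing and retreating straight up.

The manual's scale: shifts go in units of 50 mm and turns go in units of 0.05 rad. Converting my numbers, -0.001 m is -0.02.

Emit:
{"fn": "shift_gripper", "kwargs": {
  "moves": [
    {"dz":-0.02, "finger_gap":0.3},
    {"dz":-0.02, "finger_gap":1},
    {"dz":-0.02, "finger_gap":1},
    {"dz":-0.02, "finger_gap":1},
    {"dz":-0.02, "finger_gap":1}
  ]
}}

```text
t: 7.8
eef_pos: [0.5544, 0.0658, 0.0624]
orientation: [-0.014, 1.0, 0.0, 0.0]
ft_force: [-0.6, -0.8, -0.2]
grip_width: 1.003
gripper_force: 0.0
```

Emit:
{"fn": "shift_gripper", "kwargs": {
  "moves": [
    {"dz":-0.4, "finger_gap":1},
    {"dz":-1, "finger_gap":1},
    {"dz":-1.8, "finger_gap":1},
    {"dz":-2.6, "finger_gap":1},
    {"dx":0.8, "dz":-3, "finger_gap":1},
    {"dx":1.6, "dz":-3, "finger_gap":1},
    {"dx":2, "dz":-3, "finger_gap":1},
    {"dx":2, "dz":-3, "finger_gap":1}
  ]
}}

```text
t: 8.6
eef_pos: [0.4519, 0.0628, 0.2127]
orientation: [-0.014, 1.0, 0.0, -0.0]
ft_force: [0.1, -0.9, -0.0]
grip_width: 1.002
gripper_force: 0.0
```

```bash
python3 - <<'E'
from hub import *
from workcell import env
import pickle
fs={n:env.grab_frame(n) for n in("wrist","scene","top")};pickle.dump(fs,open("w5.pkl","wb"));s=env.read_state();print(s["eef_pos"],s["grip_width"])
o=[]
for n in("scene","top","wrist"):
    f=fs[n];g=proj(f,[.554,.0655,.094]);k=4;r=45;x0,y0=int(g[0])-r,int(g[1])-r;print(n,g)
    if x0<0 or y0<0 or y0+2*r>420: continue
    hsv=cv2.cvtColor(cv2.resize(f["color"][y0:y0+2*r,x0:x0+2*r],None,fx=k,fy=k,interpolation=cv2.INTER_CUBIC),cv2.COLOR_RGB2HSV)
    b=cv2.inRange(hsv,(100,100,20),(125,255,255))
    cs=[c for c in cv2.findContours(b,cv2.RETR_EXTERNAL,cv2.CHAIN_APPROX_NONE)[0] if cv2.contourArea(c)>100]
    if not cs: continue
    hl=cv2.convexHull(np.vstack(cs))[:,0]
    # lowest-visible flange edge: check expected flange rim points in the picture
    print(" blue bbox",hl.min(0)/k+[x0,y0],hl.max(0)/k+[x0,y0])
    a=np.radians(np.arange(0,360,5));ex=np.array([proj(f,[.554+.034*np.cos(t),.0655+.034*np.sin(t),z]) for t in a for z in(.048,.060)]+[proj(f,[.554+.026*np.cos(t),.0655+.026*np.sin(t),.094]) for t in a])
    print(" expected if home",ex.min(0),ex.max(0))
f=fs
def up(f,X,h):
    x,y=proj(f,X).astype(int);return cv2.resize(f["color"][max(0,y-h):y+h,max(0,x-h):x+h],(260,260),interpolation=cv2.INTER_CUBIC)
cv2.imwrite("pics/end.png",np.hstack([up(fs[n],[.554,.0655,.06],40) for n in("scene","top","wrist")])[:,:,::-1])
E
```

```text
[0.45536754 0.06306918 0.21257409] 0.9973379501035889
scene [209.57188535 136.67598915]
 blue bbox [198.   132.25] [226.   160.75]
 expected if home [196.25790902 129.31900841] [226.88439473 162.5152362 ]
top [158.80607519 181.22864464]
 blue bbox [147.   166.75] [180.5 200. ]
 expected if home [145.27460755 167.07821091] [180.81295698 201.32190873]
wrist [283.7395968  304.78668888]
 blue bbox [253.25 259.  ] [314.75 325.25]
 expected if home [252.16009503 252.91600243] [315.27041617 327.49544091]
```

In all three views the hub's blue outline matches the one expected when home, to 1–3 px on nearly every edge. Sitting on the keys would put it 40 mm higher. The gripper is open and well clear, so I'm handing in.

```bash
python3 -c "
from workcell import env
print(env.finish_job())"
```

```text
the job is handed in; nothing more can be done
None
```

The blue hub is seated fully home on the keyed shaft, flange on the seat, and released; the arm is clear, the yellow collar was never approached, and the job was handed in at about 9 s on the robot's clock.

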